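# Prop up the larger pattern board

## Task

Two sloping pattern boards lie flat on the leatherworker's bench, each with a spring-loaded prop leg folded underneath. Take the leg of the larger board by the grip that sticks out beside the board and swing it up and over, away from the board's hinged near edge, past its dead centre until it locks and the board stands sloping on it. Let go of it and leave the smaller board folded flat.

Things in the scene. Friction and masses are not known exactly. Their poses are not given: they have to be found in the camera images.
- large_grip (a point): Centre of the grip on the LARGER board's leg: level, freely turning dark steel sleeve, 16 mm diameter, 50 mm long, at the board's right (seen from the robot). Point: 43 mm out from the board's side edge (sleeve spans 18 to 68 mm), 36 mm above the bench at start, nothing under it. Axes while folded: x level, from the hinged near edge to the far edge; y along the sleeve to the board; z up.
- large_leg (a joint): Leg angle, rad: 0 folded (start). Below dead centre, about 0.95, spring and board drive it back to 0; from about 1.1 it carries itself on to the stop at 1.37 and stays locked. Its axis is parallel to the grip's y: from the folded grip point 79 mm along +x and 11 mm down. So the grip runs an 80 mm arc, up and over, ending 74 mm along +x and 69 mm higher. Takes up to about 15 N at the grip.
- large_board (a joint): Angle of the larger board about its near edge, rad: 0 flat, about 0.44 standing on the locked leg, 0.49 as the leg passes dead centre; the leg lifts it. Plywood, 240 mm (x) by 200 mm wide, 10 mm thick, top 53 mm above the bench when flat, centre 49 mm along +x and 143 mm along +y from the folded grip point. Its frame is fixed to the bench.
- small_grip (a point): Centre of the like grip (16 by 50 mm sleeve, 36 mm above the bench) of the SMALLER board, 165 by 130 mm, which looks alike and must be left folded flat. Axes as for the larger one.

How it is judged:
By the outcome, as a careful person would: the job done as asked, in the order asked, and still so for the second after the job is handed in, with the robot touching nothing.
It also fails if it takes over 40 s, if anything falls off the work surface, if the arm or the gripper's body presses on something with over 40 N, if the wrist force passes 120 N, or if a joint passes its speed limit or range.

## Robot

A 6-joint arm with a two-finger parallel gripper is mounted at the origin on the work surface. World frame = base frame: x ahead of the robot, y to its left, z up, the work surface at z = 0. Lengths are in mm, angles in rad, forces in N, time in s.
With the tool pointing down it reaches from about 275 to 750 mm from the base axis. Payload 10.2 kg.
Tool frame: the origin (TCP) lies at the very end of the fingers, on their centre line; the grasp point (between the pads) lies 19 mm behind it; x points along the fingers, y is the direction in which the jaws open and shut, and the axes are right-handed (so a half turn about x gives the same grasp; the last joint's range is limited). The gripper opens to 85 mm and grips with 20 to 120 N. Pads are 22 mm wide; open, the fingers measure 114 mm over their backs; the gripper's body (76 mm by 85 mm) begins 54 mm behind the grasp point. The pads swing forward as they close: fully open they stand 13 mm farther back than shut.
Start: joints at [-1.484, 0.313, 1.498, -0, 1.331, -0.223], TCP at [160.043, -500.017, 231.294] pointing down, gripper open.
Joint ranges: [-2.94, 2.94], [-0.97, 2.17], [0.19, 2.56], [-1.23, 4.37], [0.02, 3.11], [-2.88, 2.88]. Speed limits (rad/s): [2.39, 2.39, 3.01, 3.14, 3.14, 3.14].

## Interface

Orientations are given as a unit quaternion [w, x, y, z].
In Python, from rig import ctrl, viewer, finish_job gives the robot as it stands.
- The arm moves only by the tool carry_out, never from a script. Its argument "targets" is a list of rows, each an object of numbers: "x", "y", "z": the shift along the world's x, y, z in m; "ax", "ay", "az": the turn, a rotation vector about the world's x, y, z in rad; "hand": the opening, from -1 (shut) to 1 (fully open). A call has 1 to 5 rows; each row is the pose to reach, as a shift and turn from the pose commanded when the call began; what a row does not reach only later rows make up. A row lasts 1/8 s, in which the tool goes at most 62.5 mm and 10.7 degrees, less where a joint would pass 70% of its speed; a pose out of reach is approached as far as the arm can. A call with a gripper value outside its range is refused whole. The fingers move at their own pace and stop on an object; "grip_force" is the grip in N (left out, the last holds). Time passes only in rows, so rows that repeat a pose let the fingers close. It gives the time, the measured TCP pose, the force and the opening at its end, in the units of the state.
- ctrl.sense(): the state, without advancing time (a new reading comes with each control period).
- viewer.capture(name): name is "side" or "top"; returns the picture (400x640x3 uint8, blue, green, red); there is no depth.
- viewer.camera_info(name): a dict with "fx", "fy", "cx", "cy" (pixels), "R" (3x3) and "t" (3): a world point X has camera coordinates R X + t. Camera axes: x right, y down, z forward; pixel columns grow to the right and rows downward; lengths in mm; the calibration is good to about 2 mm. A picture is of the moment at which its call begins. camera_info takes no time and is no camera call.
- finish_job(): hands the job in, once; it reports no verdict.
The state is a dict: "time_s": time; "joints": joint angles; "dq": joint speeds; "tau": joint torques, N m; "eef_pos": TCP position; "ee_rot": TCP orientation; "force": force on the tool from outside, world axes, zero at the start; "wrist_torque": the same for the moment, N m; "grip_width": opening from 0.0 (shut) to 1.0 (fully open).
Only numpy, scipy, OpenCV 4.12 (cv2) and the standard library are available. Lean on these libraries where they do the work, as an engineer would, in place of code of your own. Each camera call takes 0.05 s, during which the arm holds its last target. There are 200 camera calls.

## Working session

There is one attempt and no reset: what is moved stays moved. The work goes in short steps, Python scripts to look and compute and a tool call to move; the robot and the scene stay as the last step left them, time stands still between calls to the robot, and variables do not carry over. Pictures are saved under pics/ and viewed, about 8 in all and at most 12, crops included, and the job is handed in when it is done.

Besides the shell and the picture viewer there is one more tool, called after "Call:" as name([rows], argument=value, ...), one row to a line, values as JSON. carry_out: Moves the arm, as the interface text tells. Its arguments: {"type":"object","properties":{"targets":{"type":"array"},"grip_force":{"type":"number"}},"required":["targets"]}

```bash
mkdir -p pics; ls; python3 - <<'E'
from rig import ctrl, viewer
import cv2
s=ctrl.sense(); print(s)
for n in("top","side"):
    cv2.imwrite(f"pics/{n}0.png",viewer.capture(n)); print(n,viewer.camera_info(n))
E
```

```text
pics
{'time_s': 0.0, 'joints': array([-1.48439383e+00,  3.13448320e-01,  1.49843000e+00,  1.58765021e-05,
        1.33099448e+00, -2.23413851e-01]), 'dq': array([-0.00049265, -0.00164277, -0.00176455,  0.00046297,  0.00035706,
       -0.00048971]), 'tau': array([-2.23035524e-03, -4.12275553e+01, -2.59742492e+01, -2.62440935e-04,
        4.12271416e-03, -2.51784961e-06]), 'eef_pos': array([ 160.02698392, -499.75166699,  230.73859993]), 'ee_rot': array([ 0.10864655,  0.69867616,  0.10954889, -0.69860332]), 'force': array([ 0.95622792, -0.96187569, -0.410955  ]), 'wrist_torque': array([ 0.03145013, -0.00761519, -0.00510028]), 'grip_width': 0.9963320738038535}
top {'fx': 395.42002263020055, 'fy': 395.42002263020055, 'cx': 320.34138767537183, 'cy': 199.11354208968703, 'R': array([[ 0.019874  , -0.99964639,  0.0176669 ],
       [-0.98360691, -0.02271665, -0.17888935],
       [ 0.17922743, -0.01382204, -0.98371057]]), 't': array([-43.98306976, 500.21120597, 741.52358457])}
side {'fx': 512.1855725930556, 'fy': 512.1855725930556, 'cx': 314.022544136354, 'cy': 207.56947234989886, 'R': array([[-0.99045035, -0.13749036,  0.01022255],
       [-0.08214936,  0.52898568, -0.84464527],
       [ 0.110723  , -0.83741898, -0.5352288 ]]), 't': array([ 477.5338077 ,  105.65419331, 1136.31693528])}
```

View pics/top0.png

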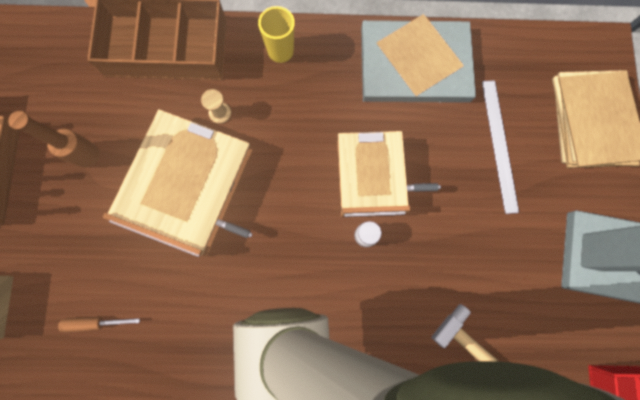

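View pics/side0.png

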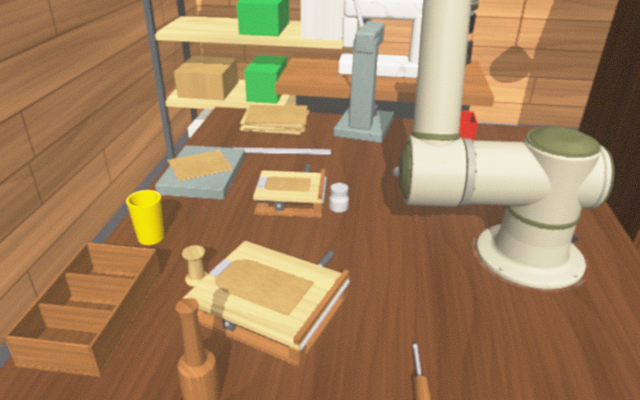

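```bash
python3 - <<'E'
import cv2
a=cv2.imread("pics/top0.png")[95:265,95:265]
cv2.imwrite("pics/c0.png",cv2.resize(a,None,fx=3.5,fy=3.5,interpolation=cv2.INTER_CUBIC))
E
```

```text
(no output)
```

View pics/c0.png

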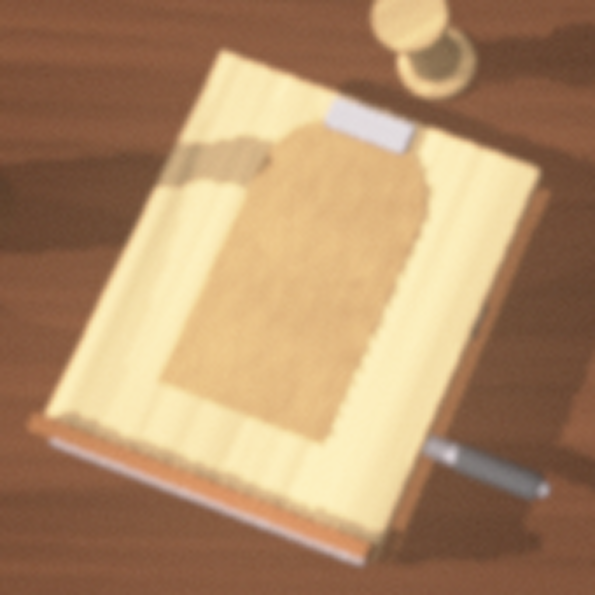

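```bash
cat > h.py <<'E'
import numpy as np
from rig import viewer
def ray(cam,u,v,z):
    c=viewer.camera_info(cam); R=c["R"]; C=-R.T@c["t"]
    d=R.T@np.array([(u-c["cx"])/c["fx"],(v-c["cy"])/c["fy"],1]); return C+d*(z-C[2])/d[2]
def proj(cam,X):
    c=viewer.camera_info(cam); p=c["R"]@X+c["t"]; return np.array([c["fx"]*p[0]/p[2]+c["cx"],c["fy"]*p[1]/p[2]+c["cy"]])
E
python3 - <<'E'
from h import *
from scipy.optimize import least_squares
cr=np.array([[222,50],[540,172],[378,545],[45,418],[458,456],[545,492]])/3.5+95-.36
loc=np.array([[169,243,17],[169,43,17],[-71,43,17],[-71,243,17],[0,25,0],[0,-25,0.]])
for p,z in zip(cr,[53,53,53,53,38,38]): print(p.round(1),ray("top",*p,z).round(1))
def X(q): c,s=np.cos(q[2]),np.sin(q[2]); return loc@np.array([[c,-s,0],[s,c,0],[0,0,1]]).T+[q[0],q[1],36]
f=lambda q:(np.array([proj("top",x) for x in X(q)])-cr).ravel()
r=least_squares(f,[400,150,-.4],loss="soft_l1",f_scale=1); print(r.x,r.fun.reshape(-1,2).round(1)); print(X(r.x).round(0))
c,s=np.cos(r.x[2]),np.sin(r.x[2])
print([proj("side",x).round(0) for x in X(r.x)])
print("arm base az of grip",np.hypot(*r.x[:2]))
E
```

```text
[158.1 108.9] [679.1 301.7  53. ]
[248.9 143.8] [609.7 113.1  53. ]
[202.6 250.4] [394.7 190.3  53. ]
[107.5 214.1] [460.7 378.9  53. ]
[225.5 224.9] [446.2 153.2  38. ]
[250.4 235.2] [426.9 103.1  38. ]
[ 4.38565469e+02  1.27990889e+02 -3.44205542e-01] [[ 1.  -0.3]
 [ 0.9 -1.2]
 [-1.4  4.4]
 [-1.3  3.5]
 [ 1.1 -0.3]
 [-0.4 -1.5]]
[[680. 300.  53.]
 [612. 111.  53.]
 [386. 192.  53.]
 [454. 381.  53.]
 [447. 152.  36.]
 [430. 104.  36.]]
[array([184., 297.]), array([246., 240.]), array([350., 275.]), array([300., 345.]), array([321., 266.]), array([332., 253.])]
arm base az of grip 456.8603054137775
```

```bash
python3 - <<'E'
from h import *
from rig import ctrl
from scipy.spatial.transform import Rotation as R
s=ctrl.sense();q=s["ee_rot"];M=R.from_quat(np.r_[q[1:],q[0]]).as_matrix();print(M.round(3))
a=np.arctan2(M[1,1],M[0,1]);print("jaw yaw",a,"turn to -0.345:",-.345-a,"or",-.345-a+np.pi, "q1+jaw?",s["joints"][0]-s["joints"][5])
print(np.array([437,128])-s["eef_pos"][:2])
E
```

```text
[[-0.     0.305 -0.952]
 [ 0.001 -0.952 -0.305]
 [-1.    -0.001 -0.   ]]
jaw yaw -1.2610299607577302 turn to -0.345: 0.9160299607577302 or 4.057622614347523 q1+jaw? -1.2610288620229178
[276.98230463 627.78478762]
```

Call:
carry_out([
  {"x": 0.02,"y": 0.05,"az": 0.07},
  {"x": 0.042,"y": 0.1,"az": 0.14},
  {"x": 0.064,"y": 0.15,"az": 0.22},
  {"x": 0.086,"y": 0.2,"az": 0.29},
  {"x": 0.11,"y": 0.25,"az": 0.36},
])

```text
invalid input at $.targets[0]: expected keys x, y, z, ax, ay, az, hand
```

Call:
carry_out([
  {"x": 0.022,"y": 0.05,"az": 0.07},
  {"x": 0.044,"y": 0.1,"az": 0.14},
  {"x": 0.066,"y": 0.15,"az": 0.22},
  {"x": 0.088,"y": 0.2,"az": 0.29},
  {"x": 0.11,"y": 0.25,"az": 0.36},
])

```text
invalid input at $.targets[0]: expected keys x, y, z, ax, ay, az, hand
```

Call:
carry_out([
  {"x": 0.02,"y": 0.045,"az": 0.07},
  {"x": 0.04,"y": 0.09,"z": -0.02,"az": 0.14},
  {"x": 0.057,"y": 0.128,"z": -0.06,"az": 0.196},
  {"x": 0.057,"y": 0.128,"z": -0.1,"az": 0.196},
  {"x": 0.057,"y": 0.128,"z": -0.1,"az": 0.196},
])

```text
invalid input at $.targets[0]: expected keys x, y, z, ax, ay, az, hand
```

Call:
carry_out([
  {"x": 0.02,"y": 0.05,"z": 0,"ax": 0,"ay": 0,"az": 0.07,"hand": 1},
  {"x": 0.042,"y": 0.1,"z": 0,"ax": 0,"ay": 0,"az": 0.14,"hand": 1},
  {"x": 0.064,"y": 0.15,"z": 0,"ax": 0,"ay": 0,"az": 0.22,"hand": 1},
  {"x": 0.086,"y": 0.2,"z": 0,"ax": 0,"ay": 0,"az": 0.29,"hand": 1},
  {"x": 0.11,"y": 0.25,"z": 0,"ax": 0,"ay": 0,"az": 0.36,"hand": 1},
])

```text
time_s: 0.72
eef_pos: [270.3, -248.3, 231.1]
ee_rot: [0.233, 0.668, 0.233, -0.668]
force: [1.7, 0.2, 0.1]
grip_width: 1.001
```

Call:
carry_out([
  {"x": 0.022,"y": 0.05,"z": 0,"ax": 0,"ay": 0,"az": 0.07,"hand": 1},
  {"x": 0.044,"y": 0.1,"z": 0,"ax": 0,"ay": 0,"az": 0.14,"hand": 1},
  {"x": 0.066,"y": 0.15,"z": 0,"ax": 0,"ay": 0,"az": 0.22,"hand": 1},
  {"x": 0.088,"y": 0.2,"z": 0,"ax": 0,"ay": 0,"az": 0.29,"hand": 1},
  {"x": 0.11,"y": 0.25,"z": 0,"ax": 0,"ay": 0,"az": 0.36,"hand": 1},
])

```text
time_s: 1.35
eef_pos: [380.4, 1.8, 231.3]
ee_rot: [0.349, 0.615, 0.349, -0.615]
force: [0.9, -1.8, 0.2]
grip_width: 0.999
```

Call:
carry_out([
  {"x": 0.02,"y": 0.045,"z": 0,"ax": 0,"ay": 0,"az": 0.07,"hand": 1},
  {"x": 0.04,"y": 0.09,"z": -0.02,"ax": 0,"ay": 0,"az": 0.14,"hand": 1},
  {"x": 0.057,"y": 0.128,"z": -0.06,"ax": 0,"ay": 0,"az": 0.196,"hand": 1},
  {"x": 0.057,"y": 0.128,"z": -0.1,"ax": 0,"ay": 0,"az": 0.196,"hand": 1},
  {"x": 0.057,"y": 0.128,"z": -0.1,"ax": 0,"ay": 0,"az": 0.196,"hand": 1},
])

```text
time_s: 1.98
eef_pos: [435.5, 128.2, 129.3]
ee_rot: [-0.406, -0.577, -0.408, 0.58]
force: [-0.6, 0.3, 0.8]
grip_width: 0.998
```

```bash
python3 - <<'E'
from h import *
from rig import ctrl
import cv2
s=ctrl.sense();print(s["time_s"],s["eef_pos"],s["ee_rot"],s["force"],s["joints"])
a=viewer.capture("side")[170:340,230:430]; b=viewer.capture("top")[120:290,130:330]
cv2.imwrite("pics/c1.png",cv2.resize(np.hstack([a,b]),None,fx=2,fy=2,interpolation=cv2.INTER_CUBIC))
E
```

```text
1.975 [435.45966431 128.15741426 129.31916035] [-0.40576555 -0.57651306 -0.40808418  0.58004682] [-0.64150519  0.34440749  0.84342162] [ 2.71433964e-02  2.77309894e-01  1.83659921e+00 -3.73682951e-05
  1.03366069e+00  3.71574020e-01]
```

View pics/c1.png

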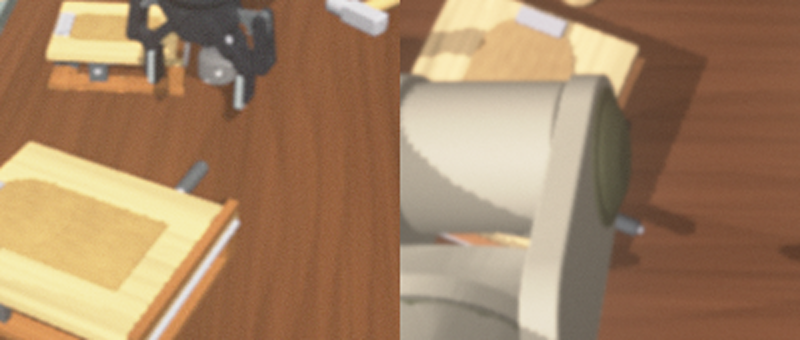

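The side view (crop) shows the sleeve at about (320,265) to (332,252) px. That agrees with the fit, with the open fingers above it. I descend and close.

Call:
carry_out([
  {"x": 0,"y": 0,"z": -0.04,"ax": 0,"ay": 0,"az": 0,"hand": 1},
  {"x": 0,"y": 0,"z": -0.08,"ax": 0,"ay": 0,"az": 0,"hand": 1},
  {"x": 0,"y": 0,"z": -0.105,"ax": 0,"ay": 0,"az": 0,"hand": 1},
  {"x": 0,"y": 0,"z": -0.113,"ax": 0,"ay": 0,"az": 0,"hand": 1},
  {"x": 0,"y": 0,"z": -0.113,"ax": 0,"ay": 0,"az": 0,"hand": 1},
])

```text
time_s: 2.7
eef_pos: [437.9, 127.8, 19.4]
ee_rot: [0.407, 0.579, 0.406, -0.578]
force: [0.2, -0.1, -0.5]
grip_width: 0.998
```

```bash
python3 - <<'E'
from h import *
from rig import ctrl
import cv2
s=ctrl.sense();print(s["time_s"],s["eef_pos"],s["force"])
a=viewer.capture("side")[200:300,270:400]
cv2.imwrite("pics/c2.png",cv2.resize(a,None,fx=5,fy=5,interpolation=cv2.INTER_CUBIC))
E
```

```text
2.7 [437.91929465 127.77842487  19.42930391] [ 0.21862044 -0.07166516 -0.48505226]
```

View pics/c2.png

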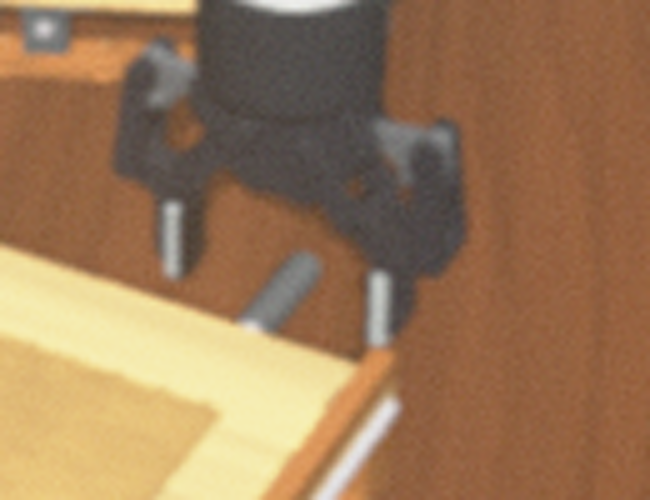

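The sleeve lies centrally between the open fingers (crop centre about (280,290), fingers at x about 175 and 380). Closing on it.

Call:
carry_out([
  {"x": 0,"y": 0,"z": -0.001,"ax": 0,"ay": 0,"az": 0,"hand": -0.5},
  {"x": 0,"y": 0,"z": -0.001,"ax": 0,"ay": 0,"az": 0,"hand": -1},
  {"x": 0,"y": 0,"z": -0.001,"ax": 0,"ay": 0,"az": 0,"hand": -1},
  {"x": 0,"y": 0,"z": -0.001,"ax": 0,"ay": 0,"az": 0,"hand": -1},
  {"x": 0,"y": 0,"z": -0.001,"ax": 0,"ay": 0,"az": 0,"hand": -1},
], grip_force=50)

```text
time_s: 3.38
eef_pos: [437.8, 127.8, 17.6]
ee_rot: [0.407, 0.579, 0.406, -0.578]
force: [3.6, -1.9, 1.1]
grip_width: 0.171
```

Call:
carry_out([
  {"x": 0.0015,"y": -0.0005,"z": 0.006,"ax": 0,"ay": 0,"az": 0,"hand": -1},
  {"x": 0.003,"y": -0.001,"z": 0.0116,"ax": 0,"ay": 0,"az": 0,"hand": -1},
  {"x": 0.0047,"y": -0.0017,"z": 0.0173,"ax": 0,"ay": 0,"az": 0,"hand": -1},
  {"x": 0.0069,"y": -0.0025,"z": 0.0228,"ax": 0,"ay": 0,"az": 0,"hand": -1},
  {"x": 0.0069,"y": -0.0025,"z": 0.0228,"ax": 0,"ay": 0,"az": 0,"hand": -1},
])

```text
time_s: 4.0
eef_pos: [443.6, 125.6, 39.6]
ee_rot: [-0.406, -0.578, -0.407, 0.579]
force: [4.7, 0.5, -11.6]
grip_width: 0.168
```

Call:
carry_out([
  {"x": 0.0044,"y": -0.0016,"z": 0.0071,"ax": 0,"ay": 0,"az": 0,"hand": -1},
  {"x": 0.0086,"y": -0.0031,"z": 0.0137,"ax": 0,"ay": 0,"az": 0,"hand": -1},
  {"x": 0.0134,"y": -0.0048,"z": 0.0199,"ax": 0,"ay": 0,"az": 0,"hand": -1},
  {"x": 0.0187,"y": -0.0067,"z": 0.0255,"ax": 0,"ay": 0,"az": 0,"hand": -1},
  {"x": 0.0245,"y": -0.0088,"z": 0.0305,"ax": 0,"ay": 0,"az": 0,"hand": -1},
])

```text
time_s: 4.62
eef_pos: [467.8, 116.9, 71.1]
ee_rot: [-0.406, -0.578, -0.407, 0.579]
force: [-2.5, 2.8, -1.5]
grip_width: 0.168
```

Call:
carry_out([
  {"x": 0.0063,"y": -0.0022,"z": 0.0044,"ax": 0,"ay": 0,"az": 0,"hand": -1},
  {"x": 0.0129,"y": -0.0046,"z": 0.0081,"ax": 0,"ay": 0,"az": 0,"hand": -1},
  {"x": 0.0234,"y": -0.0084,"z": 0.0123,"ax": 0,"ay": 0,"az": 0,"hand": -1},
  {"x": 0.0344,"y": -0.0124,"z": 0.0148,"ax": 0,"ay": 0,"az": 0,"hand": -1},
  {"x": 0.04,"y": -0.0143,"z": 0.0153,"ax": 0,"ay": 0,"az": 0,"hand": -1},
])

```text
time_s: 5.25
eef_pos: [508.1, 102.4, 86.0]
ee_rot: [-0.406, -0.578, -0.407, 0.579]
force: [-16.7, 6.2, 15.1]
grip_width: 0.166
```

```bash
python3 - <<'E'
from h import *
from rig import ctrl
import cv2
s=ctrl.sense();print(s["time_s"],s["eef_pos"],s["force"])
a=viewer.capture("side")[150:350,170:400]
cv2.imwrite("pics/c3.png",cv2.resize(a,None,fx=3,fy=3,interpolation=cv2.INTER_CUBIC))
E
```

```text
5.25 [508.13852859 102.38128221  86.01137294] [-16.73126206   6.18372205  15.08036449]
```

View pics/c3.png

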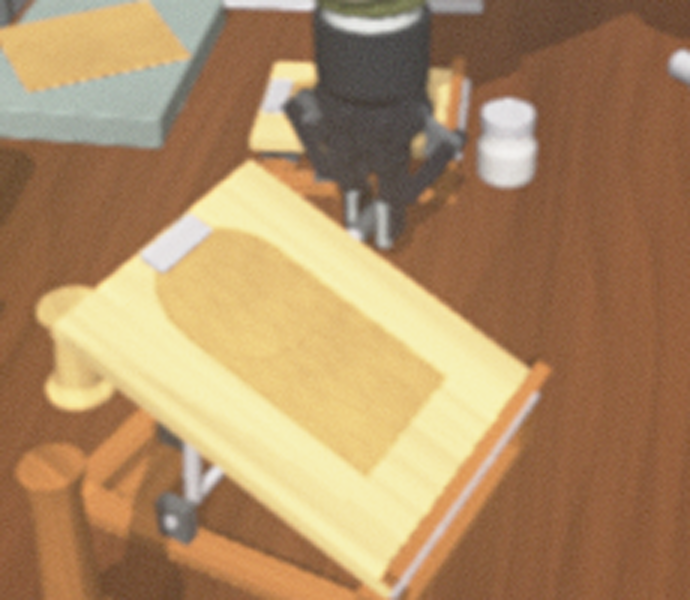

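The board stands sloping at about 25 degrees, and the leg is at its stop (about 18 N reaction along the arc). I back off slightly, open and withdraw upward.

Call:
carry_out([
  {"x": -0.0013,"y": 0.0005,"z": 0.0015,"ax": 0,"ay": 0,"az": 0,"hand": -1},
  {"x": -0.0013,"y": 0.0005,"z": 0.0015,"ax": 0,"ay": 0,"az": 0,"hand": -0.2},
  {"x": -0.0013,"y": 0.0005,"z": 0.0015,"ax": 0,"ay": 0,"az": 0,"hand": 0.4},
  {"x": -0.0013,"y": 0.0005,"z": 0.0015,"ax": 0,"ay": 0,"az": 0,"hand": 0.4},
  {"x": -0.0013,"y": 0.0005,"z": 0.0015,"ax": 0,"ay": 0,"az": 0,"hand": 0.4},
])

```text
time_s: 5.92
eef_pos: [507.2, 102.8, 87.4]
ee_rot: [-0.407, -0.578, -0.407, 0.578]
force: [-0.5, -0.6, 0.2]
grip_width: 0.7
```

Call:
carry_out([
  {"x": 0,"y": 0,"z": 0.025,"ax": 0,"ay": 0,"az": 0,"hand": 0.4},
  {"x": 0,"y": 0,"z": 0.06,"ax": 0,"ay": 0,"az": 0,"hand": 0.4},
  {"x": 0,"y": 0,"z": 0.11,"ax": 0,"ay": 0,"az": 0,"hand": 0.4},
  {"x": -0.02,"y": -0.05,"z": 0.14,"ax": 0,"ay": 0,"az": 0,"hand": 0.4},
  {"x": -0.04,"y": -0.1,"z": 0.14,"ax": 0,"ay": 0,"az": 0,"hand": 0.4},
])

```text
time_s: 6.55
eef_pos: [467.4, 1.8, 229.6]
ee_rot: [0.409, 0.579, 0.406, -0.577]
force: [0.9, -0.9, -0.9]
grip_width: 0.698
```

Call:
carry_out([
  {"x": -0.02,"y": -0.05,"z": 0,"ax": 0,"ay": 0,"az": 0,"hand": 0.4},
  {"x": -0.04,"y": -0.1,"z": 0,"ax": 0,"ay": 0,"az": 0,"hand": 0.4},
  {"x": -0.06,"y": -0.15,"z": 0,"ax": 0,"ay": 0,"az": 0,"hand": 0.4},
  {"x": -0.08,"y": -0.2,"z": 0,"ax": 0,"ay": 0,"az": 0,"hand": 0.4},
  {"x": -0.08,"y": -0.2,"z": 0,"ax": 0,"ay": 0,"az": 0,"hand": 0.4},
])

```text
time_s: 7.18
eef_pos: [386.0, -199.7, 227.4]
ee_rot: [-0.405, -0.579, -0.405, 0.58]
force: [-0.5, 1.5, -0.4]
grip_width: 0.699
```

```bash
python3 - <<'E'
from h import *
from rig import ctrl
import cv2
s=ctrl.sense();print(s["time_s"],s["eef_pos"],s["force"])
a=viewer.capture("side"); b=viewer.capture("top")
cv2.imwrite("pics/c4.png",np.hstack([a[120:380,130:430],b[60:320,80:470]]))
E
```

```text
7.175 [ 386.00454824 -199.70846758  227.39295263] [-0.4640578   1.45693141 -0.39120733]
```

View pics/c4.png

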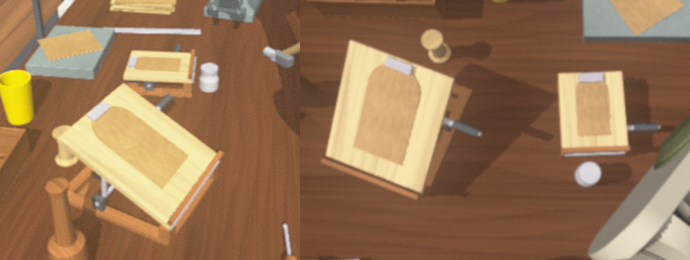

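```bash
python3 - <<'E'
from h import *
from rig import ctrl, finish_job
print(proj("top",np.array([437+.941*74,128-.338*74,105])), ctrl.sense()["dq"].round(3))
print(finish_job())
E
```

```text
[246.97002882 188.65737071] [ 0.037 -0.004  0.001  0.002 -0.     0.002]
the job is handed in; nothing more can be done
None
```

The larger board now stands sloping on its leg, the smaller board is still folded flat, and the job is handed in.

- **What I did:** I located the larger board's grip from the top camera and checked it against the side view. I gripped the sleeve with 50 N and swung it along its 80 mm arc to the stop. Then I backed off about 1 mm, opened the fingers and moved the arm clear.
- **Forces:** The highest wrist force in the readings was about 23 N, pressing on the stop. After release it was about zero.
- **Last checks:** At 7.2 s, before handing in, the final pictures showed the larger board still standing after I let go and the gripper well away. The grip appeared at about (247, 187) px in the top view, against (247, 189) predicted for the locked leg.
- **Disagreements:** None of the checks failed. In the first fit, the board's near corners were off by about 4 px because the hinge strip blurs that edge. The direct grip measurement and the side view both confirmed the position.

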